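# Set the feeder chute's dosing gate past the play of its handwheel

### The arm

A 7-joint arm with a two-finger parallel gripper is mounted at the origin on the work surface. World frame = base frame: x ahead of the robot, y to its left, z up, the work surface at z = 0. Lengths are in m, angles in rad, forces in N, time in s.
With the tool pointing down it reaches from about 0.4 to 0.85 m from the base axis. Payload 10.4 kg.
Tool frame: the origin (TCP) lies on the centre line of the jaws, within the pads' length; the fingertips stand 17 mm ahead of it and the grasp point (between the pads) lies 2 mm behind it; z points along the fingers, y is the direction in which the jaws open and shut (so a half turn about z gives the same grasp; the last joint's range is limited). The gripper opens to 87 mm and grips with 3 to 60 N. Pads are 19 mm wide; open, the fingers measure 117 mm over their backs; the gripper's body (75 mm by 190 mm) begins 51 mm behind the grasp point.
Start: joints at [1.156, 0.332, -0.065, 1.46, 0.022, 1.35, -0.088], TCP at [0.239, -0.578, 0.24] pointing down, gripper open.
Joint ranges: [-2.6, 2.6], [-0.5, 2.12], [-1.47, 1.34], [0.16, 2.42], [-1.27, 4.41], [0.06, 2.06], [-2.6, 2.6]. Speed limits (rad/s): [2.22, 2.22, 2.79, 2.79, 3.14, 3.14, 3.14].

### API

Orientations are given as a unit quaternion [x, y, z, w].
In Python, from bench import r gives the robot as it stands.
- The arm moves only by the tool apply_moves, never from a script. Its argument "commands" is a list of rows, each an object with "rot": the turn, a rotation vector about the world's x, y, z in units of 180 degrees (1.0 is 180 degrees), a list of three; "linear": the shift along the world's x, y, z in units of 0.3 m (1.0 is 0.3 m), a list of three; "grip": the closure, from -1 (fully open) to 1 (shut). A call has 1 to 20 rows; each row is the pose to reach, as a shift and turn from the pose commanded when the call began, turning the shorter way round; what a row does not reach only later rows make up. A row lasts 1/10 s, in which the tool goes at most 50 mm and 8.59 degrees, less where a joint would pass 70% of its speed; a pose out of reach is approached as far as the arm can. A call with a number of a shift or a turn outside -1 to 1 is refused whole. A call with a gripper value outside its range is refused whole. The fingers move at their own pace and stop on an object; "newtons" is the grip in N (left out, the last holds). Time passes only in rows, so rows that repeat a pose let the fingers close. It gives the time, the measured TCP pose, the force and the opening at its end, in the units of the state.
- r.read_state(): the state, without advancing time (a new reading comes with each control period).
- r.camera(name): name is "scene" or "top" or "wrist"; returns a dict with "frame" (384x512x3 uint8, red, green, blue), "mtx" (3x3 intrinsics, pixels), "extrinsics" (4x4, takes a point from world to camera coordinates). Camera axes: x right, y down, z forward; pixel columns grow to the right and rows downward; lengths in m; the calibration is good to about 2 mm. A picture is of the moment at which its call begins. There is no depth.
- r.close_job(): hands the job in, once; it reports no verdict.
Trained networks look in a picture, given as the dict that the camera call returned (one of the last four; its "shot" number tells which), for a name from the list of things; names that differ only in an ending like _2 or _b are one class to them, and where a whole thing is asked for, a point or a joint stands for the part that bears it (a point fixed in the world has none). Each returns a list of dicts, best first, with "p" (0 to 1); they miss things now and then, are a little off and sometimes report something else, mostly with a low value. They report only what shows in the picture. A call takes as long as a camera call.
- r.search_frame(thing, picture): "bbox" ([left, top, width, height] in pixels, round what is visible of it).
- r.spot_point(thing, picture): "location" ([column, row] in pixels: a listed point, or the origin of a listed thing).
The state is a dict: "time": time; "joint_positions": joint angles; "joint_vel": joint speeds; "joint_torque": joint torques, N m; "ee_pos": TCP position; "eef_rot": TCP orientation; "ft_force": force on the tool from outside, world axes, zero at the start; "torque": the same for the moment, N m; "width": finger opening in m.
Only numpy, scipy, OpenCV 4.12 (cv2) and the standard library are available. Lean on these libraries where they do the work, as an engineer would, in place of code of your own. Each camera call takes 0.05 s, during which the arm holds its last target. There are 200 camera calls.

### The job

Set the dosing gate on the chute: turn the handwheel clockwise until the blade is felt to seat on its rubber sill, gently, without crushing the rubber, then open the gate again by exactly half a turn of the screw. The handwheel has free play on its screw, so after reversing feel for the point where the screw takes the load and count the half turn from there. Then let go of the handwheel, and leave the things beside the gate alone.

Things in the scene. Friction and masses are not known exactly. Their poses are not given: they have to be found in the camera images.
- wheel_axis (a point): Centre of the handwheel, on its upright turning axis, at the rim's mid-height (162 mm above the bench). Dark cast wheel, three spokes: rim centre-line radius 70 mm, rim bar 15 mm thick, hub 34 mm across. It tops a chute frame fixed to the bench (plate 260 x 240 mm, crossbar 148 mm high), all below the wheel. Seen from above, clockwise lowers the gate, anticlockwise raises it.
- handle_grip (a point): Centre of the upright black handle on the wheel's rim, 70 mm from the axis and 50 mm above wheel_axis. A round pin, 20 mm across, 62 mm long (25 mm above this point, 37 mm below, then a collar and the rim). It spins freely on its own axis, so it can be held at a fixed gripper orientation while carried round. x points outwards along the wheel's radius. Nothing near stands as high.
- screw_nut (a point): Brass collar on the crossbar where the fixed-height screw passes, under the wheel, on its axis. The wheel has free play on this screw, a sixth of a turn or more in all, less than a full turn; where in it the wheel starts is unknown. Push along the circle at the handle: about 0.5 N within the play, about 8 to 10 N while the screw turns with it (3 to 7 N read at a standstill after a slow push).
- sill (a point): Middle of the black rubber sill strip across the chute floor, under the blade (150 mm long, its top 26 mm above the bench). Once the blade touches it the push at the handle rises by about 3 N per 0.1 rad of further closing; 13 to 17 N in all is seated, over 20 N crushes the rubber.
- spanner: A loose steel spanner lying flat on the bench beside the gate, about 180 mm long; origin on its underside. Not to be disturbed.
- grease_tin: A closed plain metal tin standing on the bench, 68 mm across and 100 mm high; origin at the centre of its underside. Not to be disturbed.
- foot_block: A small dark steel machine foot standing on the bench, 60 x 50 x 30 mm with a 24 mm stud 14 mm high on top; origin at the centre of its underside. Not to be disturbed.
- blade (a point): Middle of the lower edge of the aluminium gate blade (152 mm wide, 6 mm thick), which slides upright between the frame's posts. At the height of sill it just touches the rubber; above is open, and it starts 0.5 to 1 mm open. The screw moves it 2 mm for each full turn, too little to set by measured or seen heights: it must be felt and counted. It stays where the screw leaves it.
- seal (a joint): How far the blade has squeezed the rubber sill, in m: 0 when not pressed, growing as the closed gate is screwed down harder (0.03 mm for each 0.1 rad of the wheel after seating). It springs back when the wheel is released. Far smaller than can be measured at once.

How it is judged:
By the outcome, as a careful person would: the job done as asked, in the order asked, and still so for the second after the job is handed in, with the robot touching nothing.
It also fails if it takes over 72 s, if anything falls off the work surface, if the arm or the gripper's body presses on something with over 40 N, if the wrist force passes 120 N, or if a joint passes its speed limit or range.

## Working session

There is one attempt and no reset: what is moved stays moved. The work goes in short steps, Python scripts to look and compute and a tool call to move; the robot and the scene stay as the last step left them, time stands still between calls to the robot, and variables do not carry over. Pictures are saved under pics/ and viewed, about 8 in all and at most 12, crops included, and the job is handed in when it is done.

Besides the shell and the picture viewer there is one more tool, called after "Emit:" as name(argument=value, ...), one argument or row to a line, values as JSON. apply_moves: Moves the arm, as the interface text tells. Its arguments: {"type":"object","properties":{"commands":{"type":"array","items":{"type":"object","properties":{"rot":{"type":"array","items":{"type":"number"}},"linear":{"type":"array","items":{"type":"number"}},"grip":{"type":"number"}}}},"newtons":{"type":"number"}},"required":["commands"]}

```bash
mkdir -p pics; cat > h.py <<'E'
import numpy as np, cv2
from bench import r
def ray(p,uv):
    K=np.array(p["mtx"]);E=np.array(p["extrinsics"])
    d=E[:3,:3].T@np.linalg.inv(K)@np.array([uv[0],uv[1],1.]);c=-E[:3,:3].T@E[:3,3]
    return c,d/np.linalg.norm(d)
def atz(p,uv,z):
    c,d=ray(p,uv);return c+d*(z-c[2])/d[2]
def proj(p,X):
    K=np.array(p["mtx"]);E=np.array(p["extrinsics"]);q=K@(E[:3,:3]@np.array(X)+E[:3,3]);return q[:2]/q[2]
def tri(rs):
    A=0;b=0
    for c,d in rs:
        M=np.eye(3)-np.outer(d,d);A=A+M;b=b+M@c
    return np.linalg.solve(A,b)
def save(p,n): cv2.imwrite("pics/"+n,p["frame"][:,:,::-1])
E
python3 - <<'E'
from h import *
s=r.read_state();print({k:np.round(v,3) for k,v in s.items()})
P={n:r.camera(n) for n in("scene","top")}
im=[]
for n,p in P.items():
    im.append(p["frame"])
    for t in("wheel_axis","handle_grip","screw_nut","spanner","grease_tin","foot_block"):
        print(n,t,[(np.round(a["location"],1),round(a["p"],2)) for a in r.spot_point(t,p)[:3]])
hz={"wheel_axis":.162,"handle_grip":.212}
for t in hz:
    rs=[]
    for n,p in P.items():
        a=r.spot_point(t,p)
        if a: rs.append(ray(p,a[0]["location"]));print(n,t,atz(p,a[0]["location"],hz[t]))
    if len(rs)>1: print("tri",t,tri(rs))
cv2.imwrite("pics/a.png",cv2.resize(np.vstack(im),None,fx=.78,fy=.78)[:,:,::-1])
E
```

```text
{'time': np.float64(0.0), 'joint_positions': array([ 1.156,  0.333, -0.065,  1.461,  0.022,  1.35 , -0.089]), 'joint_vel': array([ 0.002, -0.001,  0.002, -0.002, -0.001,  0.   ,  0.   ]), 'joint_torque': array([ 1.0000e-03, -6.2325e+01,  2.5000e-02, -3.8989e+01, -6.1000e-02,
        4.0000e-02,  0.0000e+00]), 'ee_pos': array([ 0.238, -0.577,  0.239]), 'eef_rot': array([ 0.981,  0.195, -0.   , -0.001]), 'ft_force': array([-0.418,  0.121,  0.058]), 'torque': array([-0.03 ,  0.059, -0.059]), 'width': np.float64(0.087)}
scene wheel_axis [(array([211. , 212.7]), 0.63)]
scene handle_grip [(array([196.3, 176.7]), 0.92)]
scene screw_nut [(array([216.2, 212.8]), 0.72)]
scene spanner [(array([255.8, 202.9]), 0.63)]
scene grease_tin [(array([191.3, 335. ]), 0.79)]
scene foot_block [(array([138. , 299.2]), 0.56)]
top wheel_axis [(array([318.6, 187.1]), 0.83)]
top handle_grip [(array([325.7, 220.3]), 0.68)]
top screw_nut [(array([312.9, 191.2]), 0.9)]
top spanner [(array([232.6, 235.5]), 0.67)]
top grease_tin [(array([362.7, 129.6]), 0.87)]
top foot_block [(array([392.4, 185.1]), 0.92), (array([319.9, 190.1]), 0.39)]
scene wheel_axis [ 0.60159177 -0.09331491  0.162     ]
top wheel_axis [ 0.59567838 -0.08927297  0.162     ]
tri wheel_axis [ 0.5960816  -0.09081527  0.15616979]
scene handle_grip [ 0.52244317 -0.08945432  0.212     ]
top handle_grip [ 0.52775756 -0.0934477   0.212     ]
tri handle_grip [ 0.52796697 -0.09187457  0.21678991]
```

View pics/a.png

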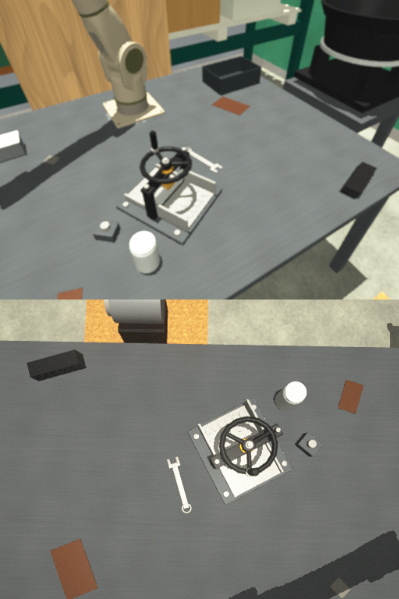

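The handwheel is at about (0.596, -0.091) and the handle on its near side (towards the robot). I'm moving above the handle.

Emit:
apply_moves(
  commands=[
    {"linear": [0.2, 0.4, 0.3], "grip": -0.4},
    {"linear": [0.5, 1, 0.33], "grip": -0.4},
    {"linear": [0.5, 1, 0.33], "grip": -0.4},
    {"linear": [0.5, 1, 0.33], "grip": -0.4},
    {"linear": [0.5, 1, 0.33], "grip": -0.4},
    {"linear": [0.5, 1, 0.33], "grip": -0.4},
    {"linear": [0.5, 1, 0.33], "grip": -0.4},
    {"linear": [0.5, 1, 0.33], "grip": -0.4},
    {"linear": [0.5, 1, 0.33], "grip": -0.4},
  ],
)

```text
validation failed for argument at $.co...
```

Emit:
apply_moves(
  commands=[
    {"linear": [0.46, 0.61, 0], "grip": -0.4},
    {"linear": [0.46, 0.61, 0], "grip": -0.4},
    {"linear": [0.46, 0.61, 0], "grip": -0.4},
    {"linear": [0.46, 0.61, 0], "grip": -0.4},
    {"linear": [0.46, 0.61, 0], "grip": -0.4},
    {"linear": [0.46, 0.61, 0], "grip": -0.4},
    {"linear": [0.46, 0.61, 0], "grip": -0.4},
  ],
)

```text
validation failed for argument at $.co...
```

```bash
python3 - <<'E'
from h import *
s=r.read_state();print(s["time"],np.round(s["ee_pos"],4),np.round(s["eef_rot"],4),np.round(s["joint_positions"],2),np.round(s["ft_force"],2),s["width"])
hz={"wheel_axis":.162,"handle_grip":.212}
for n in("wrist","top","scene"):
    p=r.camera(n)
    if n=="wrist": save(p,"w1.png")
    for t in hz:
        a=r.spot_point(t,p)
        if a: print(n,t,np.round(a[0]["location"],1),round(a[0]["p"],2),np.round(atz(p,a[0]["location"],hz[t]),4))
E
```

```text
0.9 [ 0.2387 -0.5777  0.2396] [9.809e-01 1.946e-01 0.000e+00 1.000e-04] [ 1.16  0.33 -0.06  1.46  0.02  1.35 -0.09] [ 1.   -0.05 -0.43] 0.08708516063062903
top wheel_axis [316.4 190.3] 0.76 [ 0.589  -0.0848  0.162 ]
top handle_grip [324.7 219.3] 0.7 [ 0.5296 -0.0916  0.212 ]
scene wheel_axis [211.6 210.9] 0.89 [ 0.5969 -0.0896  0.162 ]
scene handle_grip [197.7 175.4] 0.86 [ 0.5196 -0.0847  0.212 ]
```

View pics/w1.png

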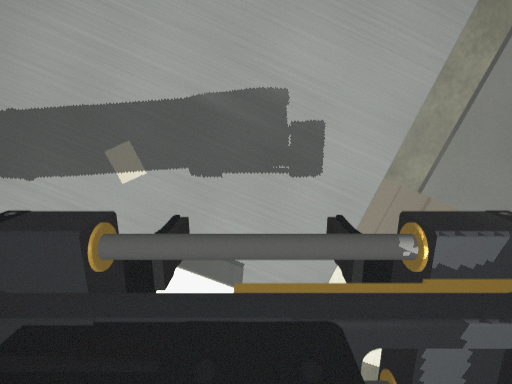

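The wrist picture shows only bench, because the move was refused. All the row fields are probably required, so I'll add `rot`.

Emit:
apply_moves(
  commands=[
    {"rot": [0, 0, 0], "linear": [0.2, 0.4, 0.3], "grip": -0.4},
    {"rot": [0, 0, 0], "linear": [0.5, 1, 0.33], "grip": -0.4},
    {"rot": [0, 0, 0], "linear": [0.5, 1, 0.33], "grip": -0.4},
    {"rot": [0, 0, 0], "linear": [0.5, 1, 0.33], "grip": -0.4},
    {"rot": [0, 0, 0], "linear": [0.5, 1, 0.33], "grip": -0.4},
    {"rot": [0, 0, 0], "linear": [0.5, 1, 0.33], "grip": -0.4},
    {"rot": [0, 0, 0], "linear": [0.5, 1, 0.33], "grip": -0.4},
    {"rot": [0, 0, 0], "linear": [0.5, 1, 0.33], "grip": -0.4},
  ],
  newtons=50,
)

```text
time: 2.15
ee_pos: [0.3923, -0.2718, 0.3409]
eef_rot: [0.98, 0.199, 0.002, 0.001]
ft_force: [-0.1, -0.0, -0.4]
width: 0.0612
```

Emit:
apply_moves(
  commands=[
    {"rot": [0, 0, 0], "linear": [0.43, 0.61, 0], "grip": -0.4},
    {"rot": [0, 0, 0], "linear": [0.43, 0.61, 0], "grip": -0.4},
    {"rot": [0, 0, 0], "linear": [0.43, 0.61, 0], "grip": -0.4},
    {"rot": [0, 0, 0], "linear": [0.43, 0.61, 0], "grip": -0.4},
    {"rot": [0, 0, 0], "linear": [0.43, 0.61, 0], "grip": -0.4},
    {"rot": [0, 0, 0], "linear": [0.43, 0.61, 0], "grip": -0.4},
    {"rot": [0, 0, 0], "linear": [0.43, 0.61, 0], "grip": -0.4},
  ],
)

```text
time: 2.85
ee_pos: [0.5176, -0.0952, 0.3383]
eef_rot: [0.981, 0.195, -0.0, 0.0]
ft_force: [-1.5, -0.7, -0.5]
width: 0.061
```

```bash
python3 - <<'E'
from h import *
s=r.read_state();print(s["time"],np.round(s["ee_pos"],4),np.round(s["eef_rot"],4),np.round(s["joint_positions"],2),np.round(s["ft_force"],2),s["width"])
hz={"wheel_axis":.162,"handle_grip":.212}
p=r.camera("wrist");save(p,"w2.png")
for t in hz:
        a=r.spot_point(t,p)
        if a: print(t,np.round(a[0]["location"],1),round(a[0]["p"],2),np.round(atz(p,a[0]["location"],hz[t]),4))
E
```

```text
2.85 [ 0.5176 -0.0952  0.3383] [ 9.808e-01  1.948e-01 -3.000e-04  0.000e+00] [ 0.59  0.11 -0.54  1.53  0.06  1.51 -1.13] [-1.5  -0.68 -0.5 ] 0.0610076418705675
wheel_axis [281.1 110.8] 0.82 [ 0.6017 -0.0889  0.162 ]
handle_grip [255.3 180.3] 0.79 [ 0.526  -0.0888  0.212 ]
```

View pics/w2.png

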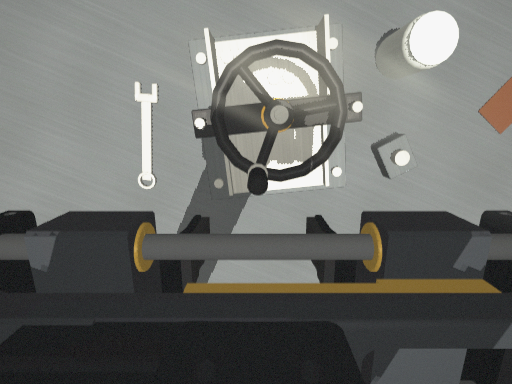

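Handle top at pixel (257,180), wheel hub at (280,112), and the area around the handle is clear. The axis comes out near (0.598, -0.090) and the handle near (0.5275, -0.090). Next: descend and grip.

Emit:
apply_moves(
  commands=[
    {"rot": [0, 0, 0], "linear": [0.031, 0.014, 0], "grip": -0.4},
    {"rot": [0, 0, 0], "linear": [0.031, 0.014, -0.1], "grip": -0.4},
    {"rot": [0, 0, 0], "linear": [0.031, 0.014, -0.2], "grip": -0.4},
    {"rot": [0, 0, 0], "linear": [0.031, 0.014, -0.3], "grip": -0.4},
    {"rot": [0, 0, 0], "linear": [0.031, 0.014, -0.37], "grip": -0.4},
    {"rot": [0, 0, 0], "linear": [0.031, 0.014, -0.43], "grip": -0.4},
    {"rot": [0, 0, 0], "linear": [0.031, 0.014, -0.43], "grip": -0.4},
    {"rot": [0, 0, 0], "linear": [0.031, 0.014, -0.43], "grip": -0.4},
  ],
)

```text
time: 3.8
ee_pos: [0.5273, -0.0906, 0.2101]
eef_rot: [0.981, 0.194, 0.0, 0.0]
ft_force: [-0.1, 0.6, 0.9]
width: 0.0609
```

Emit:
apply_moves(
  commands=[
    {"rot": [0, 0, 0], "linear": [0, 0, 0], "grip": 0.4},
    {"rot": [0, 0, 0], "linear": [0, 0, 0], "grip": 0.6},
    {"rot": [0, 0, 0], "linear": [0, 0, 0], "grip": 1},
    {"rot": [0, 0, 0], "linear": [0, 0, 0], "grip": 1},
    {"rot": [0, 0, 0], "linear": [0, 0, 0], "grip": 1},
    {"rot": [0, 0, 0], "linear": [0, 0, 0], "grip": 1},
  ],
  newtons=50,
)

```text
time: 4.4
ee_pos: [0.527, -0.0905, 0.2097]
eef_rot: [0.981, 0.195, 0.0, 0.0]
ft_force: [-0.4, 0.1, 0.4]
width: 0.0207
```

```bash
python3 - <<'E'
from h import *
s=r.read_state();print(s["time"],np.round(s["ee_pos"],5),np.round(s["eef_rot"],4),np.round(s["joint_positions"],2),np.round(s["ft_force"],2),s["width"])
p=r.camera("wrist");save(p,"w3.png")
E
```

```text
4.4 [ 0.52701 -0.09046  0.20966] [9.809e-01 1.946e-01 1.000e-04 1.000e-04] [ 0.57  0.2  -0.54  1.72  0.11  1.26 -1.18] [-0.42  0.09  0.44] 0.020710047195105788
```

View pics/w3.png

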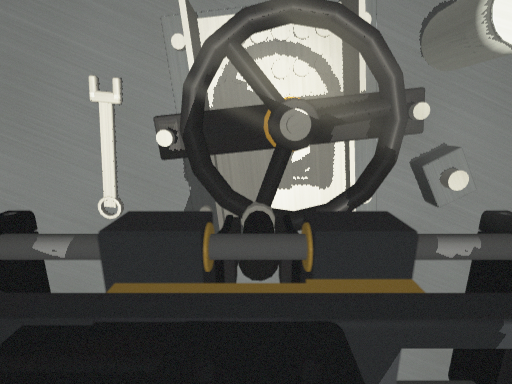

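Gripped: width 20.7 mm, with the pin between the pads in the picture. First small clockwise arc, to learn the forces and the centre.

Emit:
apply_moves(
  commands=[
    {"rot": [0, 0, 0], "linear": [0.0012, 0.0233, 0], "grip": 1},
    {"rot": [0, 0, 0], "linear": [0.0047, 0.0464, 0], "grip": 1},
    {"rot": [0, 0, 0], "linear": [0.0104, 0.069, 0], "grip": 1},
    {"rot": [0, 0, 0], "linear": [0.0184, 0.0909, 0], "grip": 1},
    {"rot": [0, 0, 0], "linear": [0.0286, 0.1119, 0], "grip": 1},
    {"rot": [0, 0, 0], "linear": [0.0408, 0.1317, 0], "grip": 1},
    {"rot": [0, 0, 0], "linear": [0.0408, 0.1317, 0], "grip": 1},
    {"rot": [0, 0, 0], "linear": [0.0408, 0.1317, 0], "grip": 1},
  ],
)

```text
time: 5.25
ee_pos: [0.5386, -0.0492, 0.2096]
eef_rot: [0.981, 0.195, -0.001, -0.001]
ft_force: [-7.3, 3.1, 5.3]
width: 0.0189
```

```bash
cat > t.py <<'E'
import sys,json;from h import *
# usage: t.py cx cy phi_cmd_start phi_end step [hold]  -> prints state and rows
cx,cy,a,b,st=map(float,sys.argv[1:6]);n=max(1,int(round(abs(b-a)/st)))
s=r.read_state();e=s["ee_pos"];f=s["ft_force"]
d=np.array([e[0]-cx,e[1]-cy]);R=np.hypot(*d);ph=np.arctan2(d[1],-d[0])
u=d/R;t=np.array([u[1],-u[0]]) # clockwise tangent
print("t",s["time"],"R",round(R*1e3,2),"phi",round(ph,4),"z",round(e[2],4),"ft(cw resist)",round(-t@f[:2],2),"fr(out)",round(u@f[:2],2),"fz",round(f[2],2))
q=lambda p:np.array([-np.cos(p),np.sin(p)])*.07/.3
print(json.dumps([{"rot":[0,0,0],"linear":[*np.round(q(p)-q(a),4),0],"grip":1} for p in np.linspace(a,b,n+1)[1:]]))
E
python3 t.py .597 -.0905 .6 1.6 .1
```

```text
t 5.25 R 71.48 phi 0.6154 z 0.2096 ft(cw resist) 1.67 fr(out) 7.71 fz 5.27
[{"rot": [0, 0, 0], "linear": [0.0141, 0.0186, 0], "grip": 1}, {"rot": [0, 0, 0], "linear": [0.03, 0.0356, 0], "grip": 1}, {"rot": [0, 0, 0], "linear": [0.0475, 0.051, 0], "grip": 1}, {"rot": [0, 0, 0], "linear": [0.0665, 0.0646, 0], "grip": 1}, {"rot": [0, 0, 0], "linear": [0.0867, 0.0762, 0], "grip": 1}, {"rot": [0, 0, 0], "linear": [0.108, 0.0857, 0], "grip": 1}, {"rot": [0, 0, 0], "linear": [0.1302, 0.0931, 0], "grip": 1}, {"rot": [0, 0, 0], "linear": [0.1529, 0.0982, 0], "grip": 1}, {"rot": [0, 0, 0], "linear": [0.1761, 0.101, 0], "grip": 1}, {"rot": [0, 0, 0], "linear": [0.1994, 0.1015, 0], "grip": 1}]
```

```bash
cat > t.py <<'E'
import sys,json;from h import *
# t.py cx cy cmdx cmdy phi_end nrows hold [phi_start]
cx,cy,mx,my,b,n,hold=map(float,sys.argv[1:8])
s=r.read_state();e=s["ee_pos"];f=s["ft_force"]
d=np.array([e[0]-cx,e[1]-cy]);R=np.hypot(*d);ph=np.arctan2(d[1],-d[0])
a=np.arctan2(my-cy,cx-mx)
if len(sys.argv)>8: a=float(sys.argv[8])
u=d/R;t=np.array([u[1],-u[0]])
print("t",s["time"],"ee",np.round(e*1e3,2),"R",round(R*1e3,2),"phi",round(ph,4),"cmdphi",round(a,4),"cw resist",round(-t@f[:2],2),"fr(out)",round(u@f[:2],2),"f",np.round(f,2),"w",round(s["width"],4))
P=[(np.array([cx-.07*np.cos(p)-mx,cy+.07*np.sin(p)-my])/.3).round(4) for p in np.linspace(a,b,int(n)+1)[1:]]
P+=[P[-1]]*int(hold)
print(json.dumps([{"rot":[0,0,0],"linear":[*p,0],"grip":1} for p in P]))
print("cmd end",np.round(np.array([mx,my])+P[-1]*.3,5))
E
python3 t.py .597 -.0885 .5395 -.0513 1.0 6 2
```

```text
t 5.25 ee [538.63 -49.24 209.57] R 70.34 phi 0.5921 cmdphi 0.5742 cw resist 1.49 fr(out) 7.75 f [-7.26  3.09  5.27] w 0.0189
[{"rot": [0, 0, 0], "linear": [0.0052, 0.0163, 0], "grip": 1}, {"rot": [0, 0, 0], "linear": [0.0157, 0.0292, 0], "grip": 1}, {"rot": [0, 0, 0], "linear": [0.027, 0.0413, 0], "grip": 1}, {"rot": [0, 0, 0], "linear": [0.0391, 0.0525, 0], "grip": 1}, {"rot": [0, 0, 0], "linear": [0.052, 0.0629, 0], "grip": 1}, {"rot": [0, 0, 0], "linear": [0.0656, 0.0723, 0], "grip": 1}, {"rot": [0, 0, 0], "linear": [0.0656, 0.0723, 0], "grip": 1}, {"rot": [0, 0, 0], "linear": [0.0656, 0.0723, 0], "grip": 1}]
cmd end [ 0.55918 -0.02961]
```

Emit:
apply_moves(
  commands=[
    {"rot": [0, 0, 0], "linear": [0.0052, 0.0163, 0], "grip": 1},
    {"rot": [0, 0, 0], "linear": [0.0157, 0.0292, 0], "grip": 1},
    {"rot": [0, 0, 0], "linear": [0.027, 0.0413, 0], "grip": 1},
    {"rot": [0, 0, 0], "linear": [0.0391, 0.0525, 0], "grip": 1},
    {"rot": [0, 0, 0], "linear": [0.052, 0.0629, 0], "grip": 1},
    {"rot": [0, 0, 0], "linear": [0.0656, 0.0723, 0], "grip": 1},
    {"rot": [0, 0, 0], "linear": [0.0656, 0.0723, 0], "grip": 1},
    {"rot": [0, 0, 0], "linear": [0.0656, 0.0723, 0], "grip": 1},
  ],
)

```text
time: 6.05
ee_pos: [0.5583, -0.029, 0.2094]
eef_rot: [0.981, 0.195, -0.001, 0.0]
ft_force: [-6.5, -1.8, 3.4]
width: 0.019
```

```bash
python3 t.py .597 -.0885 .5592 -.0296 1.4 6 2
```

```text
t 6.05 ee [558.26 -29.02 209.41] R 70.99 phi 0.9935 cmdphi 1.0002 cw resist 6.46 fr(out) 2.06 f [-6.53 -1.8   3.4 ] w 0.019
[{"rot": [0, 0, 0], "linear": [0.0133, 0.008, 0], "grip": 1}, {"rot": [0, 0, 0], "linear": [0.0272, 0.015, 0], "grip": 1}, {"rot": [0, 0, 0], "linear": [0.0415, 0.0212, 0], "grip": 1}, {"rot": [0, 0, 0], "linear": [0.0561, 0.0263, 0], "grip": 1}, {"rot": [0, 0, 0], "linear": [0.0711, 0.0305, 0], "grip": 1}, {"rot": [0, 0, 0], "linear": [0.0863, 0.0336, 0], "grip": 1}, {"rot": [0, 0, 0], "linear": [0.0863, 0.0336, 0], "grip": 1}, {"rot": [0, 0, 0], "linear": [0.0863, 0.0336, 0], "grip": 1}]
cmd end [ 0.58509 -0.01952]
```

Emit:
apply_moves(
  commands=[
    {"rot": [0, 0, 0], "linear": [0.0133, 0.008, 0], "grip": 1},
    {"rot": [0, 0, 0], "linear": [0.0272, 0.015, 0], "grip": 1},
    {"rot": [0, 0, 0], "linear": [0.0415, 0.0212, 0], "grip": 1},
    {"rot": [0, 0, 0], "linear": [0.0561, 0.0263, 0], "grip": 1},
    {"rot": [0, 0, 0], "linear": [0.0711, 0.0305, 0], "grip": 1},
    {"rot": [0, 0, 0], "linear": [0.0863, 0.0336, 0], "grip": 1},
    {"rot": [0, 0, 0], "linear": [0.0863, 0.0336, 0], "grip": 1},
    {"rot": [0, 0, 0], "linear": [0.0863, 0.0336, 0], "grip": 1},
  ],
)

```text
time: 6.85
ee_pos: [0.5841, -0.0184, 0.2094]
eef_rot: [0.981, 0.195, -0.001, -0.0]
ft_force: [-6.7, -1.0, 3.9]
width: 0.0187
```

```bash
python3 t.py .597 -.0885 .5851 -.0195 1.7 6 2
```

```text
t 6.85 ee [584.11 -18.37 209.39] R 71.31 phi 1.3891 cmdphi 1.4 cw resist 6.73 fr(out) 0.21 f [-6.66 -1.01  3.93] w 0.0187
[{"rot": [0, 0, 0], "linear": [0.0116, 0.0016, 0], "grip": 1}, {"rot": [0, 0, 0], "linear": [0.0232, 0.0027, 0], "grip": 1}, {"rot": [0, 0, 0], "linear": [0.0348, 0.0033, 0], "grip": 1}, {"rot": [0, 0, 0], "linear": [0.0465, 0.0032, 0], "grip": 1}, {"rot": [0, 0, 0], "linear": [0.0581, 0.0026, 0], "grip": 1}, {"rot": [0, 0, 0], "linear": [0.0697, 0.0014, 0], "grip": 1}, {"rot": [0, 0, 0], "linear": [0.0697, 0.0014, 0], "grip": 1}, {"rot": [0, 0, 0], "linear": [0.0697, 0.0014, 0], "grip": 1}]
cmd end [ 0.60601 -0.01908]
```

Emit:
apply_moves(
  commands=[
    {"rot": [0, 0, 0], "linear": [0.0116, 0.0016, 0], "grip": 1},
    {"rot": [0, 0, 0], "linear": [0.0232, 0.0027, 0], "grip": 1},
    {"rot": [0, 0, 0], "linear": [0.0348, 0.0033, 0], "grip": 1},
    {"rot": [0, 0, 0], "linear": [0.0465, 0.0032, 0], "grip": 1},
    {"rot": [0, 0, 0], "linear": [0.0581, 0.0026, 0], "grip": 1},
    {"rot": [0, 0, 0], "linear": [0.0697, 0.0014, 0], "grip": 1},
  ],
)

```text
time: 7.45
ee_pos: [0.6046, -0.0174, 0.2093]
eef_rot: [0.981, 0.195, -0.002, -0.0]
ft_force: [-8.1, 1.5, 4.4]
width: 0.0187
```

```bash
python3 t.py .597 -.0885 .6060 -.0191 2.0 8 0
```

```text
t 7.45 ee [604.62 -17.44 209.28] R 71.46 phi 1.6776 cmdphi 1.6998 cw resist 8.25 fr(out) 0.61 f [-8.13  1.49  4.42] w 0.0187
[{"rot": [0, 0, 0], "linear": [0.0087, -0.0012, 0], "grip": 1}, {"rot": [0, 0, 0], "linear": [0.0173, -0.0028, 0], "grip": 1}, {"rot": [0, 0, 0], "linear": [0.0258, -0.0048, 0], "grip": 1}, {"rot": [0, 0, 0], "linear": [0.0343, -0.007, 0], "grip": 1}, {"rot": [0, 0, 0], "linear": [0.0426, -0.0096, 0], "grip": 1}, {"rot": [0, 0, 0], "linear": [0.0509, -0.0125, 0], "grip": 1}, {"rot": [0, 0, 0], "linear": [0.0591, -0.0157, 0], "grip": 1}, {"rot": [0, 0, 0], "linear": [0.0671, -0.0192, 0], "grip": 1}]
cmd end [ 0.62613 -0.02486]
```

Emit:
apply_moves(
  commands=[
    {"rot": [0, 0, 0], "linear": [0.0087, -0.0012, 0], "grip": 1},
    {"rot": [0, 0, 0], "linear": [0.0173, -0.0028, 0], "grip": 1},
    {"rot": [0, 0, 0], "linear": [0.0258, -0.0048, 0], "grip": 1},
    {"rot": [0, 0, 0], "linear": [0.0343, -0.007, 0], "grip": 1},
    {"rot": [0, 0, 0], "linear": [0.0426, -0.0096, 0], "grip": 1},
    {"rot": [0, 0, 0], "linear": [0.0509, -0.0125, 0], "grip": 1},
    {"rot": [0, 0, 0], "linear": [0.0591, -0.0157, 0], "grip": 1},
    {"rot": [0, 0, 0], "linear": [0.0671, -0.0192, 0], "grip": 1},
  ],
)

```text
time: 8.25
ee_pos: [0.6247, -0.0226, 0.2092]
eef_rot: [0.981, 0.195, -0.001, -0.001]
ft_force: [-7.8, 2.3, 3.5]
width: 0.0187
```

```bash
python3 t.py .597 -.0885 .6261 -.0249 2.0 8 0
python3 - <<'E'
import numpy as np
from scipy.optimize import least_squares
from h import r
e=r.read_state()["ee_pos"][:2]
P=np.array([(.5273,-.0907),(.5386,-.0492),(.5583,-.029),(.5841,-.0184),(.6046,-.0174),e])
for R in(.07,None):
    f=lambda v:np.hypot(P[:,0]-v[0],P[:,1]-v[1])-(R or v[2])
    s=least_squares(f,[.597,-.0885,.07]);print(s.x,s.fun*1e3)
E
```

```text
t 8.25 ee [624.73 -22.62 209.23] R 71.48 phi 1.9692 cmdphi 1.9999 cw resist 8.12 fr(out) -0.93 f [-7.85  2.29  3.47] w 0.0187
[{"rot": [0, 0, 0], "linear": [0.0001, 0.0002, 0], "grip": 1}, {"rot": [0, 0, 0], "linear": [0.0001, 0.0002, 0], "grip": 1}, {"rot": [0, 0, 0], "linear": [0.0001, 0.0002, 0], "grip": 1}, {"rot": [0, 0, 0], "linear": [0.0001, 0.0002, 0], "grip": 1}, {"rot": [0, 0, 0], "linear": [0.0001, 0.0002, 0], "grip": 1}, {"rot": [0, 0, 0], "linear": [0.0001, 0.0002, 0], "grip": 1}, {"rot": [0, 0, 0], "linear": [0.0001, 0.0002, 0], "grip": 1}, {"rot": [0, 0, 0], "linear": [0.0001, 0.0002, 0], "grip": 1}]
cmd end [ 0.62613 -0.02484]
[ 0.59733608 -0.08709099  0.07      ] [ 0.12900311 -0.10254481 -0.01157988 -0.04539738  0.06853244  0.0524245 ]
[ 0.59752055 -0.08736638  0.07027323] [ 0.02640301 -0.07134999  0.04665605 -0.01318765  0.05040712 -0.03892581]
```

```bash
cat > seg.py <<'E'
import sys,json,numpy as np
# seg.py cmdx cmdy phi0 dphi nseg rows : consecutive segments around fitted centre
mx,my,a,d=map(float,sys.argv[1:5]);n=int(sys.argv[5]);k=int(sys.argv[6]);m=np.array([mx,my])
for i in range(n):
    P=[np.round((np.array([.5974-.07*np.cos(p),-.0871+.07*np.sin(p)])-m)/.3,4) for p in np.linspace(a,a+d,k+1)[1:]]
    a+=d;m=m+P[-1]*.3
    print("->phi %.3f cmd %.5f %.5f tan(cw) %.3f %.3f"%(a,*m,np.sin(a),np.cos(a)),json.dumps([[*p,0] for p in P]))
E
python3 seg.py .6261 -.0249 1.99 .2 10 5
python3 -c "
import numpy as np;print(np.arctan2(-.0249+.0871,.5974-.6261))"
```

```text
->phi 2.190 cmd 0.63804 -0.03009 tan(cw) 0.814 -0.580 [[0.0078, 0.0018, 0], [0.016, -0.0025, 0], [0.0241, -0.0071, 0], [0.0321, -0.0121, 0], [0.0398, -0.0173, 0]]
->phi 2.390 cmd 0.64854 -0.03930 tan(cw) 0.683 -0.731 [[0.0074, -0.0056, 0], [0.0147, -0.0115, 0], [0.0217, -0.0176, 0], [0.0285, -0.024, 0], [0.035, -0.0307, 0]]
->phi 2.590 cmd 0.65703 -0.05043 tan(cw) 0.524 -0.852 [[0.0062, -0.007, 0], [0.0122, -0.0141, 0], [0.0179, -0.0216, 0], [0.0232, -0.0292, 0], [0.0283, -0.0371, 0]]
->phi 2.790 cmd 0.66312 -0.06300 tan(cw) 0.344 -0.939 [[0.0047, -0.008, 0], [0.0091, -0.0162, 0], [0.0132, -0.0246, 0], [0.0169, -0.0332, 0], [0.0203, -0.0419, 0]]
->phi 2.990 cmd 0.66660 -0.07653 tan(cw) 0.151 -0.989 [[0.003, -0.0088, 0], [0.0057, -0.0177, 0], [0.008, -0.0268, 0], [0.01, -0.0359, 0], [0.0116, -0.0451, 0]]
->phi 3.190 cmd 0.66732 -0.09048 tan(cw) -0.048 -0.999 [[0.0012, -0.0092, 0], [0.0021, -0.0185, 0], [0.0026, -0.0279, 0], [0.0027, -0.0372, 0], [0.0024, -0.0465, 0]]
->phi 3.390 cmd 0.66525 -0.10431 tan(cw) -0.246 -0.969 [[-0.0006, -0.0093, 0], [-0.0017, -0.0186, 0], [-0.003, -0.0278, 0], [-0.0048, -0.037, 0], [-0.0069, -0.0461, 0]]
->phi 3.590 cmd 0.66048 -0.11745 tan(cw) -0.434 -0.901 [[-0.0025, -0.009, 0], [-0.0053, -0.0179, 0], [-0.0085, -0.0267, 0], [-0.012, -0.0353, 0], [-0.0159, -0.0438, 0]]
->phi 3.790 cmd 0.65319 -0.12936 tan(cw) -0.604 -0.797 [[-0.0042, -0.0083, 0], [-0.0088, -0.0165, 0], [-0.0136, -0.0244, 0], [-0.0188, -0.0322, 0], [-0.0243, -0.0397, 0]]
->phi 3.990 cmd 0.64368 -0.13962 tan(cw) -0.750 -0.661 [[-0.0058, -0.0074, 0], [-0.0118, -0.0145, 0], [-0.0182, -0.0213, 0], [-0.0248, -0.0279, 0], [-0.0317, -0.0342, 0]]
2.0031021447801427
```

Emit:
apply_moves(
  commands=[
    {"rot": [0, 0, 0], "linear": [0.0078, 0.0018, 0], "grip": 1},
    {"rot": [0, 0, 0], "linear": [0.016, -0.0025, 0], "grip": 1},
    {"rot": [0, 0, 0], "linear": [0.0241, -0.0071, 0], "grip": 1},
    {"rot": [0, 0, 0], "linear": [0.0321, -0.0121, 0], "grip": 1},
    {"rot": [0, 0, 0], "linear": [0.0398, -0.0173, 0], "grip": 1},
  ],
)

```text
time: 8.75
ee_pos: [0.6363, -0.0285, 0.209]
eef_rot: [0.981, 0.195, -0.002, -0.001]
ft_force: [-9.3, 1.2, 4.0]
width: 0.019
```

Emit:
apply_moves(
  commands=[
    {"rot": [0, 0, 0], "linear": [0.0074, -0.0056, 0], "grip": 1},
    {"rot": [0, 0, 0], "linear": [0.0147, -0.0115, 0], "grip": 1},
    {"rot": [0, 0, 0], "linear": [0.0217, -0.0176, 0], "grip": 1},
    {"rot": [0, 0, 0], "linear": [0.0285, -0.024, 0], "grip": 1},
    {"rot": [0, 0, 0], "linear": [0.035, -0.0307, 0], "grip": 1},
  ],
)

```text
time: 9.25
ee_pos: [0.6468, -0.037, 0.209]
eef_rot: [0.981, 0.196, -0.002, -0.001]
ft_force: [-9.8, 2.3, 3.8]
width: 0.0187
```

Emit:
apply_moves(
  commands=[
    {"rot": [0, 0, 0], "linear": [0.0062, -0.007, 0], "grip": 1},
    {"rot": [0, 0, 0], "linear": [0.0122, -0.0141, 0], "grip": 1},
    {"rot": [0, 0, 0], "linear": [0.0179, -0.0216, 0], "grip": 1},
    {"rot": [0, 0, 0], "linear": [0.0232, -0.0292, 0], "grip": 1},
    {"rot": [0, 0, 0], "linear": [0.0283, -0.0371, 0], "grip": 1},
  ],
)

```text
time: 9.75
ee_pos: [0.6555, -0.0474, 0.209]
eef_rot: [0.981, 0.196, -0.002, -0.001]
ft_force: [-9.1, 4.8, 4.4]
width: 0.0189
```

Emit:
apply_moves(
  commands=[
    {"rot": [0, 0, 0], "linear": [0.0047, -0.008, 0], "grip": 1},
    {"rot": [0, 0, 0], "linear": [0.0091, -0.0162, 0], "grip": 1},
    {"rot": [0, 0, 0], "linear": [0.0132, -0.0246, 0], "grip": 1},
    {"rot": [0, 0, 0], "linear": [0.0169, -0.0332, 0], "grip": 1},
    {"rot": [0, 0, 0], "linear": [0.0203, -0.0419, 0], "grip": 1},
  ],
)

```text
time: 10.25
ee_pos: [0.6616, -0.0585, 0.209]
eef_rot: [0.981, 0.196, -0.001, -0.002]
ft_force: [-9.0, 8.9, 4.1]
width: 0.0188
```

Push is rising: about 11.6 N now against a steady 8.4 N, with contact near phi 2.61. Smaller steps from here.

```bash
python3 seg.py .66312 -.06300 2.79 .06 1 3; python3 seg.py .66312 -.06300 2.79 .09 1 3;python3 t.py .5974 -.0871 .66312 -.063 2.85 2 0 | head -1
```

```text
->phi 2.850 cmd 0.66444 -0.06699 tan(cw) 0.287 -0.958 [[0.0016, -0.0044, 0], [0.003, -0.0088, 0], [0.0044, -0.0133, 0]]
->phi 2.880 cmd 0.66501 -0.06900 tan(cw) 0.259 -0.966 [[0.0023, -0.0066, 0], [0.0044, -0.0133, 0], [0.0063, -0.02, 0]]
t 10.25 ee [661.64 -58.48 209.05] R 70.33 phi 2.7225 cmdphi 2.7901 cw resist 11.79 fr(out) -4.56 f [-8.97  8.91  4.08] w 0.0188
```

Emit:
apply_moves(
  commands=[
    {"rot": [0, 0, 0], "linear": [0.0016, -0.0044, 0], "grip": 1},
    {"rot": [0, 0, 0], "linear": [0.003, -0.0088, 0], "grip": 1},
    {"rot": [0, 0, 0], "linear": [0.0044, -0.0133, 0], "grip": 1},
  ],
)

```text
time: 10.55
ee_pos: [0.6629, -0.0615, 0.2091]
eef_rot: [0.98, 0.197, -0.001, -0.003]
ft_force: [-8.2, 9.1, 3.9]
width: 0.0189
```

```bash
python3 t.py .5974 -.0871 .66444 -.06699 2.85 2 0 | head -1;python3 seg.py .66444 -.06699 2.85 .05 1 2
```

```text
t 10.55 ee [662.93 -61.49 209.08] R 70.36 phi 2.7691 cmdphi 2.8502 cw resist 11.51 fr(out) -4.35 f [-8.24  9.14  3.92] w 0.0189
->phi 2.900 cmd 0.66537 -0.07035 tan(cw) 0.239 -0.971 [[0.0016, -0.0056, 0], [0.0031, -0.0112, 0]]
```

Emit:
apply_moves(
  commands=[
    {"rot": [0, 0, 0], "linear": [0.0016, -0.0056, 0], "grip": 1},
    {"rot": [0, 0, 0], "linear": [0.0031, -0.0112, 0], "grip": 1},
  ],
)

```text
time: 10.75
ee_pos: [0.6639, -0.0643, 0.2091]
eef_rot: [0.98, 0.197, -0.001, -0.003]
ft_force: [-9.5, 11.3, 4.5]
width: 0.019
```

```bash
python3 t.py .5974 -.0871 .66537 -.07035 2.85 2 0 | head -1;python3 seg.py .66537 -.07035 2.90 .05 1 2
```

```text
t 10.75 ee [663.9  -64.28 209.09] R 70.3 phi 2.811 cmdphi 2.9 cw resist 13.8 fr(out) -5.27 f [-9.47 11.34  4.46] w 0.019
->phi 2.950 cmd 0.66612 -0.07377 tan(cw) 0.190 -0.982 [[0.0013, -0.0057, 0], [0.0025, -0.0114, 0]]
```

Emit:
apply_moves(
  commands=[
    {"rot": [0, 0, 0], "linear": [0.0011, -0.0046, 0], "grip": 1},
    {"rot": [0, 0, 0], "linear": [0.002, -0.0091, 0], "grip": 1},
  ],
)

```text
time: 10.95
ee_pos: [0.6646, -0.0664, 0.2091]
eef_rot: [0.98, 0.197, -0.001, -0.004]
ft_force: [-8.4, 13.4, 4.0]
width: 0.0189
```

```bash
python3 t.py .5974 -.0871 .66597 -.07308 2.85 2 0 | head -1
```

```text
t 10.95 ee [664.57 -66.42 209.11] R 70.28 phi 2.843 cmdphi 2.9399 cw resist 15.31 fr(out) -4.08 f [-8.4  13.44  3.99] w 0.0189
```

Seated at 15.3 N, phi 2.843. Now I'll reverse: first an anticlockwise move well inside the minimum play.

```bash
python3 seg.py .66597 -.07308 2.94 -.96 1 12; echo; cat > b.py <<'E'
import sys,json,numpy as np
# b.py phi0 d n k : relative single-step calls, k rows each, compact
a,d=map(float,sys.argv[1:3]);n,k=map(int,sys.argv[3:5])
q=lambda p:np.array([-np.cos(p),np.sin(p)])*.07/.3
for i in range(n):
    print("->%.3f"%(a+d),json.dumps([{"rot":[0,0,0],"linear":[*np.round(q(p)-q(a),4),0],"grip":1} for p in np.linspace(a,a+d,k+1)[1:]]));a+=d
E
python3 b.py 1.98 -.08 9 2
```

```text
->phi 1.980 cmd 0.62526 -0.02289 tan(cw) 0.917 -0.398 [[-0.0044, 0.0181, 0], [-0.0103, 0.0358, 0], [-0.0176, 0.053, 0], [-0.0263, 0.0695, 0], [-0.0362, 0.0853, 0], [-0.0474, 0.1003, 0], [-0.0597, 0.1143, 0], [-0.0731, 0.1273, 0], [-0.0875, 0.1391, 0], [-0.1028, 0.1498, 0], [-0.1189, 0.1592, 0], [-0.1357, 0.1673, 0]]

->1.900 [{"rot": [0, 0, 0], "linear": [-0.0086, 0.0035, 0], "grip": 1}, {"rot": [0, 0, 0], "linear": [-0.0174, 0.0067, 0], "grip": 1}]
->1.820 [{"rot": [0, 0, 0], "linear": [-0.0089, 0.0028, 0], "grip": 1}, {"rot": [0, 0, 0], "linear": [-0.0179, 0.0053, 0], "grip": 1}]
->1.740 [{"rot": [0, 0, 0], "linear": [-0.0091, 0.0021, 0], "grip": 1}, {"rot": [0, 0, 0], "linear": [-0.0183, 0.0039, 0], "grip": 1}]
->1.660 [{"rot": [0, 0, 0], "linear": [-0.0092, 0.0014, 0], "grip": 1}, {"rot": [0, 0, 0], "linear": [-0.0185, 0.0024, 0], "grip": 1}]
->1.580 [{"rot": [0, 0, 0], "linear": [-0.0093, 0.0006, 0], "grip": 1}, {"rot": [0, 0, 0], "linear": [-0.0186, 0.0009, 0], "grip": 1}]
->1.500 [{"rot": [0, 0, 0], "linear": [-0.0093, -0.0001, 0], "grip": 1}, {"rot": [0, 0, 0], "linear": [-0.0187, -0.0006, 0], "grip": 1}]
->1.420 [{"rot": [0, 0, 0], "linear": [-0.0093, -0.0008, 0], "grip": 1}, {"rot": [0, 0, 0], "linear": [-0.0185, -0.0021, 0], "grip": 1}]
->1.340 [{"rot": [0, 0, 0], "linear": [-0.0092, -0.0016, 0], "grip": 1}, {"rot": [0, 0, 0], "linear": [-0.0183, -0.0035, 0], "grip": 1}]
->1.260 [{"rot": [0, 0, 0], "linear": [-0.009, -0.0023, 0], "grip": 1}, {"rot": [0, 0, 0], "linear": [-0.018, -0.005, 0], "grip": 1}]
```

Emit:
apply_moves(
  commands=[
    {"rot": [0, 0, 0], "linear": [-0.0044, 0.0181, 0], "grip": 1},
    {"rot": [0, 0, 0], "linear": [-0.0103, 0.0358, 0], "grip": 1},
    {"rot": [0, 0, 0], "linear": [-0.0176, 0.053, 0], "grip": 1},
    {"rot": [0, 0, 0], "linear": [-0.0263, 0.0695, 0], "grip": 1},
    {"rot": [0, 0, 0], "linear": [-0.0362, 0.0853, 0], "grip": 1},
    {"rot": [0, 0, 0], "linear": [-0.0474, 0.1003, 0], "grip": 1},
    {"rot": [0, 0, 0], "linear": [-0.0597, 0.1143, 0], "grip": 1},
    {"rot": [0, 0, 0], "linear": [-0.0731, 0.1273, 0], "grip": 1},
    {"rot": [0, 0, 0], "linear": [-0.0875, 0.1391, 0], "grip": 1},
    {"rot": [0, 0, 0], "linear": [-0.1028, 0.1498, 0], "grip": 1},
    {"rot": [0, 0, 0], "linear": [-0.1189, 0.1592, 0], "grip": 1},
    {"rot": [0, 0, 0], "linear": [-0.1357, 0.1673, 0], "grip": 1},
  ],
)

```text
time: 12.15
ee_pos: [0.6246, -0.0226, 0.2095]
eef_rot: [0.981, 0.195, 0.0, 0.0]
ft_force: [-0.8, -3.9, 0.7]
width: 0.0187
```

Emit:
apply_moves(
  commands=[
    {"rot": [0, 0, 0], "linear": [-0.0086, 0.0035, 0], "grip": 1},
    {"rot": [0, 0, 0], "linear": [-0.0174, 0.0067, 0], "grip": 1},
  ],
)

```text
time: 12.35
ee_pos: [0.6196, -0.0207, 0.2096]
eef_rot: [0.981, 0.195, 0.0, 0.0]
ft_force: [-1.6, -4.2, 0.1]
width: 0.0187
```

Emit:
apply_moves(
  commands=[
    {"rot": [0, 0, 0], "linear": [-0.0089, 0.0028, 0], "grip": 1},
    {"rot": [0, 0, 0], "linear": [-0.0179, 0.0053, 0], "grip": 1},
  ],
)

```text
time: 12.55
ee_pos: [0.6143, -0.0191, 0.2095]
eef_rot: [0.981, 0.195, 0.0, 0.0]
ft_force: [-0.5, -4.8, -1.1]
width: 0.0189
```

Emit:
apply_moves(
  commands=[
    {"rot": [0, 0, 0], "linear": [-0.0091, 0.0021, 0], "grip": 1},
    {"rot": [0, 0, 0], "linear": [-0.0183, 0.0039, 0], "grip": 1},
  ],
)

```text
time: 12.75
ee_pos: [0.6088, -0.018, 0.2096]
eef_rot: [0.981, 0.195, 0.0, 0.0]
ft_force: [-0.7, -5.4, -0.5]
width: 0.019
```

Emit:
apply_moves(
  commands=[
    {"rot": [0, 0, 0], "linear": [-0.0092, 0.0014, 0], "grip": 1},
    {"rot": [0, 0, 0], "linear": [-0.0185, 0.0024, 0], "grip": 1},
  ],
)

```text
time: 12.95
ee_pos: [0.6033, -0.0172, 0.2096]
eef_rot: [0.981, 0.195, 0.0, 0.0]
ft_force: [-0.5, -5.2, -1.1]
width: 0.0187
```

Emit:
apply_moves(
  commands=[
    {"rot": [0, 0, 0], "linear": [-0.0093, 0.0006, 0], "grip": 1},
    {"rot": [0, 0, 0], "linear": [-0.0186, 0.0009, 0], "grip": 1},
  ],
)

```text
time: 13.15
ee_pos: [0.5978, -0.017, 0.2096]
eef_rot: [0.981, 0.195, 0.0, 0.0]
ft_force: [-0.2, -5.8, -1.0]
width: 0.0192
```

Emit:
apply_moves(
  commands=[
    {"rot": [0, 0, 0], "linear": [-0.0093, -0.0001, 0], "grip": 1},
    {"rot": [0, 0, 0], "linear": [-0.0187, -0.0006, 0], "grip": 1},
  ],
)

```text
time: 13.35
ee_pos: [0.5923, -0.0172, 0.2096]
eef_rot: [0.981, 0.195, 0.0, 0.0]
ft_force: [0.7, -4.8, -0.9]
width: 0.0188
```

Emit:
apply_moves(
  commands=[
    {"rot": [0, 0, 0], "linear": [-0.0093, -0.0008, 0], "grip": 1},
    {"rot": [0, 0, 0], "linear": [-0.0185, -0.0021, 0], "grip": 1},
  ],
)

```text
time: 13.55
ee_pos: [0.5867, -0.0178, 0.2096]
eef_rot: [0.981, 0.195, 0.0, 0.0]
ft_force: [1.9, -5.6, -1.1]
width: 0.0186
```

```bash
python3 b.py 1.42 -.08 16 2
```

```text
->1.340 [{"rot": [0, 0, 0], "linear": [-0.0092, -0.0016, 0], "grip": 1}, {"rot": [0, 0, 0], "linear": [-0.0183, -0.0035, 0], "grip": 1}]
->1.260 [{"rot": [0, 0, 0], "linear": [-0.009, -0.0023, 0], "grip": 1}, {"rot": [0, 0, 0], "linear": [-0.018, -0.005, 0], "grip": 1}]
->1.180 [{"rot": [0, 0, 0], "linear": [-0.0088, -0.003, 0], "grip": 1}, {"rot": [0, 0, 0], "linear": [-0.0175, -0.0064, 0], "grip": 1}]
->1.100 [{"rot": [0, 0, 0], "linear": [-0.0086, -0.0037, 0], "grip": 1}, {"rot": [0, 0, 0], "linear": [-0.017, -0.0078, 0], "grip": 1}]
->1.020 [{"rot": [0, 0, 0], "linear": [-0.0082, -0.0044, 0], "grip": 1}, {"rot": [0, 0, 0], "linear": [-0.0163, -0.0091, 0], "grip": 1}]
->0.940 [{"rot": [0, 0, 0], "linear": [-0.0079, -0.005, 0], "grip": 1}, {"rot": [0, 0, 0], "linear": [-0.0155, -0.0104, 0], "grip": 1}]
->0.860 [{"rot": [0, 0, 0], "linear": [-0.0074, -0.0057, 0], "grip": 1}, {"rot": [0, 0, 0], "linear": [-0.0146, -0.0116, 0], "grip": 1}]
->0.780 [{"rot": [0, 0, 0], "linear": [-0.0069, -0.0062, 0], "grip": 1}, {"rot": [0, 0, 0], "linear": [-0.0136, -0.0127, 0], "grip": 1}]
->0.700 [{
[... 381 characters left out ...]
56, 0], "grip": 1}]
->0.460 [{"rot": [0, 0, 0], "linear": [-0.0046, -0.0081, 0], "grip": 1}, {"rot": [0, 0, 0], "linear": [-0.0089, -0.0164, 0], "grip": 1}]
->0.380 [{"rot": [0, 0, 0], "linear": [-0.004, -0.0084, 0], "grip": 1}, {"rot": [0, 0, 0], "linear": [-0.0076, -0.017, 0], "grip": 1}]
->0.300 [{"rot": [0, 0, 0], "linear": [-0.0033, -0.0087, 0], "grip": 1}, {"rot": [0, 0, 0], "linear": [-0.0062, -0.0176, 0], "grip": 1}]
->0.220 [{"rot": [0, 0, 0], "linear": [-0.0026, -0.009, 0], "grip": 1}, {"rot": [0, 0, 0], "linear": [-0.0048, -0.018, 0], "grip": 1}]
->0.140 [{"rot": [0, 0, 0], "linear": [-0.0019, -0.0091, 0], "grip": 1}, {"rot": [0, 0, 0], "linear": [-0.0033, -0.0184, 0], "grip": 1}]
```

Emit:
apply_moves(
  commands=[
    {"rot": [0, 0, 0], "linear": [-0.0092, -0.0016, 0], "grip": 1},
    {"rot": [0, 0, 0], "linear": [-0.0183, -0.0035, 0], "grip": 1},
  ],
)

```text
time: 13.75
ee_pos: [0.5813, -0.0188, 0.2096]
eef_rot: [0.981, 0.195, 0.001, 0.0]
ft_force: [2.2, -5.4, -1.3]
width: 0.0193
```

Emit:
apply_moves(
  commands=[
    {"rot": [0, 0, 0], "linear": [-0.009, -0.0023, 0], "grip": 1},
    {"rot": [0, 0, 0], "linear": [-0.018, -0.005, 0], "grip": 1},
  ],
)

```text
time: 13.95
ee_pos: [0.576, -0.0203, 0.2096]
eef_rot: [0.981, 0.195, 0.001, 0.0]
ft_force: [2.3, -5.7, -1.1]
width: 0.0188
```

Emit:
apply_moves(
  commands=[
    {"rot": [0, 0, 0], "linear": [-0.0088, -0.003, 0], "grip": 1},
    {"rot": [0, 0, 0], "linear": [-0.0175, -0.0064, 0], "grip": 1},
  ],
)

```text
time: 14.15
ee_pos: [0.5708, -0.0221, 0.2097]
eef_rot: [0.981, 0.195, 0.001, 0.0]
ft_force: [2.5, -5.8, -1.7]
width: 0.0191
```

Emit:
apply_moves(
  commands=[
    {"rot": [0, 0, 0], "linear": [-0.0086, -0.0037, 0], "grip": 1},
    {"rot": [0, 0, 0], "linear": [-0.017, -0.0078, 0], "grip": 1},
  ],
)

```text
time: 14.35
ee_pos: [0.5658, -0.0244, 0.2097]
eef_rot: [0.981, 0.195, 0.001, 0.0]
ft_force: [3.1, -4.4, -3.0]
width: 0.0186
```

Emit:
apply_moves(
  commands=[
    {"rot": [0, 0, 0], "linear": [-0.0082, -0.0044, 0], "grip": 1},
    {"rot": [0, 0, 0], "linear": [-0.0163, -0.0091, 0], "grip": 1},
  ],
)

```text
time: 14.55
ee_pos: [0.561, -0.027, 0.2097]
eef_rot: [0.981, 0.195, 0.001, 0.0]
ft_force: [2.3, -3.8, -3.2]
width: 0.0189
```

Emit:
apply_moves(
  commands=[
    {"rot": [0, 0, 0], "linear": [-0.0079, -0.005, 0], "grip": 1},
    {"rot": [0, 0, 0], "linear": [-0.0155, -0.0104, 0], "grip": 1},
  ],
)

```text
time: 14.75
ee_pos: [0.5564, -0.03, 0.2097]
eef_rot: [0.981, 0.195, 0.001, 0.0]
ft_force: [3.2, -3.9, -2.7]
width: 0.0185
```

Emit:
apply_moves(
  commands=[
    {"rot": [0, 0, 0], "linear": [-0.0074, -0.0057, 0], "grip": 1},
    {"rot": [0, 0, 0], "linear": [-0.0146, -0.0116, 0], "grip": 1},
  ],
)

```text
time: 14.95
ee_pos: [0.5521, -0.0334, 0.2097]
eef_rot: [0.981, 0.195, 0.001, 0.0]
ft_force: [3.0, -3.8, -2.1]
width: 0.0183
```

Emit:
apply_moves(
  commands=[
    {"rot": [0, 0, 0], "linear": [-0.0069, -0.0062, 0], "grip": 1},
    {"rot": [0, 0, 0], "linear": [-0.0136, -0.0127, 0], "grip": 1},
  ],
)

```text
time: 15.15
ee_pos: [0.548, -0.0371, 0.2097]
eef_rot: [0.981, 0.195, 0.001, -0.0]
ft_force: [4.0, -3.5, -3.9]
width: 0.0187
```

Emit:
apply_moves(
  commands=[
    {"rot": [0, 0, 0], "linear": [-0.0064, -0.0068, 0], "grip": 1},
    {"rot": [0, 0, 0], "linear": [-0.0126, -0.0138, 0], "grip": 1},
  ],
)

```text
time: 15.35
ee_pos: [0.5441, -0.0412, 0.2097]
eef_rot: [0.981, 0.195, 0.001, -0.0]
ft_force: [4.4, -3.6, -2.9]
width: 0.019
```

Emit:
apply_moves(
  commands=[
    {"rot": [0, 0, 0], "linear": [-0.0059, -0.0073, 0], "grip": 1},
    {"rot": [0, 0, 0], "linear": [-0.0114, -0.0147, 0], "grip": 1},
  ],
)

```text
time: 15.55
ee_pos: [0.5405, -0.0458, 0.2097]
eef_rot: [0.981, 0.195, 0.001, -0.0]
ft_force: [4.7, -2.1, -3.0]
width: 0.019
```

Emit:
apply_moves(
  commands=[
    {"rot": [0, 0, 0], "linear": [-0.0053, -0.0077, 0], "grip": 1},
    {"rot": [0, 0, 0], "linear": [-0.0102, -0.0156, 0], "grip": 1},
  ],
)

```text
time: 15.75
ee_pos: [0.5372, -0.0507, 0.2097]
eef_rot: [0.981, 0.195, 0.0, -0.0]
ft_force: [4.8, -2.4, -3.2]
width: 0.0189
```

Emit:
apply_moves(
  commands=[
    {"rot": [0, 0, 0], "linear": [-0.0046, -0.0081, 0], "grip": 1},
    {"rot": [0, 0, 0], "linear": [-0.0089, -0.0164, 0], "grip": 1},
  ],
)

```text
time: 15.95
ee_pos: [0.5344, -0.0556, 0.2097]
eef_rot: [0.981, 0.195, 0.0, -0.0]
ft_force: [4.2, -1.7, -2.5]
width: 0.0191
```

Emit:
apply_moves(
  commands=[
    {"rot": [0, 0, 0], "linear": [-0.004, -0.0084, 0], "grip": 1},
    {"rot": [0, 0, 0], "linear": [-0.0076, -0.017, 0], "grip": 1},
  ],
)

```text
time: 16.15
ee_pos: [0.5328, -0.059, 0.2098]
eef_rot: [0.981, 0.195, 0.001, -0.001]
ft_force: [10.2, 5.7, -4.8]
width: 0.019
```

Emit:
apply_moves(
  commands=[
    {"rot": [0, 0, 0], "linear": [-0.0033, -0.0087, 0], "grip": 1},
    {"rot": [0, 0, 0], "linear": [-0.0062, -0.0176, 0], "grip": 1},
  ],
)

```text
time: 16.35
ee_pos: [0.531, -0.0634, 0.2097]
eef_rot: [0.981, 0.196, 0.001, -0.001]
ft_force: [6.5, 7.1, -3.6]
width: 0.0189
```

Emit:
apply_moves(
  commands=[
    {"rot": [0, 0, 0], "linear": [-0.0026, -0.009, 0], "grip": 1},
    {"rot": [0, 0, 0], "linear": [-0.0048, -0.018, 0], "grip": 1},
  ],
)

```text
time: 16.55
ee_pos: [0.5294, -0.0685, 0.2097]
eef_rot: [0.981, 0.196, 0.001, -0.002]
ft_force: [6.5, 7.7, -3.3]
width: 0.0187
```

Emit:
apply_moves(
  commands=[
    {"rot": [0, 0, 0], "linear": [-0.0019, -0.0091, 0], "grip": 1},
    {"rot": [0, 0, 0], "linear": [-0.0033, -0.0184, 0], "grip": 1},
  ],
)

```text
time: 16.75
ee_pos: [0.5282, -0.0738, 0.2097]
eef_rot: [0.981, 0.196, 0.001, -0.002]
ft_force: [4.3, 8.3, -2.4]
width: 0.0191
```

```bash
python3 t.py .5974 -.0871 .5281 -.0773 .1 2 0 | head -1; python3 b.py 0.14 -.08 16 2
```

```text
t 16.75 ee [528.2  -73.81 209.67] R 70.47 phi 0.1897 cmdphi 0.1405 cw resist -9.0 fr(out) -2.67 f [ 4.32  8.34 -2.45] w 0.0191
->0.060 [{"rot": [0, 0, 0], "linear": [-0.0011, -0.0093, 0], "grip": 1}, {"rot": [0, 0, 0], "linear": [-0.0019, -0.0186, 0], "grip": 1}]
->-0.020 [{"rot": [0, 0, 0], "linear": [-0.0004, -0.0093, 0], "grip": 1}, {"rot": [0, 0, 0], "linear": [-0.0004, -0.0187, 0], "grip": 1}]
->-0.100 [{"rot": [0, 0, 0], "linear": [0.0004, -0.0093, 0], "grip": 1}, {"rot": [0, 0, 0], "linear": [0.0011, -0.0186, 0], "grip": 1}]
->-0.180 [{"rot": [0, 0, 0], "linear": [0.0011, -0.0093, 0], "grip": 1}, {"rot": [0, 0, 0], "linear": [0.0026, -0.0185, 0], "grip": 1}]
->-0.260 [{"rot": [0, 0, 0], "linear": [0.0019, -0.0091, 0], "grip": 1}, {"rot": [0, 0, 0], "linear": [0.0041, -0.0182, 0], "grip": 1}]
->-0.340 [{"rot": [0, 0, 0], "linear": [0.0026, -0.009, 0], "grip": 1}, {"rot": [0, 0, 0], "linear": [0.0055, -0.0178, 0], "grip": 1}]
->-0.420 [{"rot": [0, 0, 0], "linear": [0.0033, -0.0087, 0], "grip": 1}, {"rot": [0, 0, 0], "linear": [0.0069, -0.0173, 0], "grip": 1}]
->-0.500 [{"rot": [
[... 499 characters left out ...]
.0143, 0], "grip": 1}]
->-0.820 [{"rot": [0, 0, 0], "linear": [0.0064, -0.0068, 0], "grip": 1}, {"rot": [0, 0, 0], "linear": [0.0131, -0.0133, 0], "grip": 1}]
->-0.900 [{"rot": [0, 0, 0], "linear": [0.0069, -0.0062, 0], "grip": 1}, {"rot": [0, 0, 0], "linear": [0.0141, -0.0122, 0], "grip": 1}]
->-0.980 [{"rot": [0, 0, 0], "linear": [0.0074, -0.0057, 0], "grip": 1}, {"rot": [0, 0, 0], "linear": [0.0151, -0.011, 0], "grip": 1}]
->-1.060 [{"rot": [0, 0, 0], "linear": [0.0079, -0.005, 0], "grip": 1}, {"rot": [0, 0, 0], "linear": [0.0159, -0.0098, 0], "grip": 1}]
->-1.140 [{"rot": [0, 0, 0], "linear": [0.0082, -0.0044, 0], "grip": 1}, {"rot": [0, 0, 0], "linear": [0.0166, -0.0085, 0], "grip": 1}]
```

Free at phi 0.464, loaded (9.3 N) at 0.410. So the screw took up at about 0.42, and the half turn ends at about -2.72.

```bash
python3 b.py 0.14 -.95 3 16|sed 's/"rot": \[0, 0, 0\], //g;s/, "grip": 1//g'
```

```text
->-0.810 [{"linear": [-0.0015, -0.0138, 0]}, {"linear": [-0.0022, -0.0276, 0]}, {"linear": [-0.0021, -0.0415, 0]}, {"linear": [-0.0012, -0.0553, 0]}, {"linear": [0.0006, -0.069, 0]}, {"linear": [0.0032, -0.0826, 0]}, {"linear": [0.0065, -0.0961, 0]}, {"linear": [0.0107, -0.1093, 0]}, {"linear": [0.0156, -0.1222, 0]}, {"linear": [0.0213, -0.1348, 0]}, {"linear": [0.0278, -0.1471, 0]}, {"linear": [0.0349, -0.159, 0]}, {"linear": [0.0428, -0.1704, 0]}, {"linear": [0.0513, -0.1813, 0]}, {"linear": [0.0604, -0.1917, 0]}, {"linear": [0.0702, -0.2016, 0]}]
->-1.760 [{"linear": [0.0103, -0.0092, 0]}, {"linear": [0.0212, -0.0179, 0]}, {"linear": [0.0325, -0.0258, 0]}, {"linear": [0.0443, -0.0331, 0]}, {"linear": [0.0565, -0.0397, 0]}, {"linear": [0.069, -0.0455, 0]}, {"linear": [0.0819, -0.0506, 0]}, {"linear": [0.0951, -0.0549, 0]}, {"linear": [0.1085, -0.0584, 0]}, {"linear": [0.1221, -0.0611, 0]}, {"linear": [0.1358, -0.063, 0]}, {"linear": [0.1496, -0.0641, 0]}, {"linear": [0.1635, -0.0643, 0]}, {"linear": [0.1773, -0.0638, 0]}, {"linear": [0.1911, -0.0624, 0]}, {"linear": [0.2048, -0.0602, 0]}]
->-2.710 [{"linear": [0.0135, 0.003, 0]}, {"linear": [0.0268, 0.0068, 0]}, {"linear": [0.0399, 0.0114, 0]}, {"linear": [0.0527, 0.0168, 0]}, {"linear": [0.0651, 0.0229, 0]}, {"linear": [0.0772, 0.0297, 0]}, {"linear": [0.0888, 0.0372, 0]}, {"linear": [0.0999, 0.0454, 0]}, {"linear": [0.1106, 0.0543, 0]}, {"linear": [0.1207, 0.0638, 0]}, {"linear": [0.1302, 0.0738, 0]}, {"linear": [0.1391, 0.0844, 0]}, {"linear": [0.1474, 0.0956, 0]}, {"linear": [0.155, 0.1071, 0]}, {"linear": [0.1619, 0.1192, 0]}, {"linear": [0.1681, 0.1316, 0]}]
```

Emit:
apply_moves(
  commands=[
    {"rot": [0, 0, 0], "grip": 1, "linear": [-0.0015, -0.0138, 0]},
    {"rot": [0, 0, 0], "grip": 1, "linear": [-0.0022, -0.0276, 0]},
    {"rot": [0, 0, 0], "grip": 1, "linear": [-0.0021, -0.0415, 0]},
    {"rot": [0, 0, 0], "grip": 1, "linear": [-0.0012, -0.0553, 0]},
    {"rot": [0, 0, 0], "grip": 1, "linear": [0.0006, -0.069, 0]},
    {"rot": [0, 0, 0], "grip": 1, "linear": [0.0032, -0.0826, 0]},
    {"rot": [0, 0, 0], "grip": 1, "linear": [0.0065, -0.0961, 0]},
    {"rot": [0, 0, 0], "grip": 1, "linear": [0.0107, -0.1093, 0]},
    {"rot": [0, 0, 0], "grip": 1, "linear": [0.0156, -0.1222, 0]},
    {"rot": [0, 0, 0], "grip": 1, "linear": [0.0213, -0.1348, 0]},
    {"rot": [0, 0, 0], "grip": 1, "linear": [0.0278, -0.1471, 0]},
    {"rot": [0, 0, 0], "grip": 1, "linear": [0.0349, -0.159, 0]},
    {"rot": [0, 0, 0], "grip": 1, "linear": [0.0428, -0.1704, 0]},
    {"rot": [0, 0, 0], "grip": 1, "linear": [0.0513, -0.1813, 0]},
    {"rot": [0, 0, 0], "grip": 1, "linear": [0.0604, -0.1917, 0]},
    {"rot": [0, 0, 0], "grip": 1, "linear": [0.0702, -0.2016, 0]},
  ],
)

```text
time: 18.35
ee_pos: [0.5469, -0.136, 0.2094]
eef_rot: [0.981, 0.195, -0.002, -0.001]
ft_force: [-9.8, 2.9, 7.2]
width: 0.0191
```

Emit:
apply_moves(
  commands=[
    {"rot": [0, 0, 0], "grip": 1, "linear": [0.0103, -0.0092, 0]},
    {"rot": [0, 0, 0], "grip": 1, "linear": [0.0212, -0.0179, 0]},
    {"rot": [0, 0, 0], "grip": 1, "linear": [0.0325, -0.0258, 0]},
    {"rot": [0, 0, 0], "grip": 1, "linear": [0.0443, -0.0331, 0]},
    {"rot": [0, 0, 0], "grip": 1, "linear": [0.0565, -0.0397, 0]},
    {"rot": [0, 0, 0], "grip": 1, "linear": [0.069, -0.0455, 0]},
    {"rot": [0, 0, 0], "grip": 1, "linear": [0.0819, -0.0506, 0]},
    {"rot": [0, 0, 0], "grip": 1, "linear": [0.0951, -0.0549, 0]},
    {"rot": [0, 0, 0], "grip": 1, "linear": [0.1085, -0.0584, 0]},
    {"rot": [0, 0, 0], "grip": 1, "linear": [0.1221, -0.0611, 0]},
    {"rot": [0, 0, 0], "grip": 1, "linear": [0.1358, -0.063, 0]},
    {"rot": [0, 0, 0], "grip": 1, "linear": [0.1496, -0.0641, 0]},
    {"rot": [0, 0, 0], "grip": 1, "linear": [0.1635, -0.0643, 0]},
    {"rot": [0, 0, 0], "grip": 1, "linear": [0.1773, -0.0638, 0]},
    {"rot": [0, 0, 0], "grip": 1, "linear": [0.1911, -0.0624, 0]},
    {"rot": [0, 0, 0], "grip": 1, "linear": [0.2048, -0.0602, 0]},
  ],
)

```text
time: 19.95
ee_pos: [0.6082, -0.1566, 0.2095]
eef_rot: [0.981, 0.194, -0.003, -0.0]
ft_force: [-9.1, -4.0, 5.3]
width: 0.0184
```

```bash
python3 t.py .5974 -.0871 .6106 -.1558 -1.7 2 0 | head -1
```

```text
t 19.95 ee [ 608.22 -156.57  209.46] R 70.31 phi -1.7253 cmdphi -1.7606 cw resist -9.59 fr(out) 2.52 f [-9.09 -3.97  5.3 ] w 0.0184
```

Emit:
apply_moves(
  commands=[
    {"rot": [0, 0, 0], "grip": 1, "linear": [0.0135, 0.003, 0]},
    {"rot": [0, 0, 0], "grip": 1, "linear": [0.0268, 0.0068, 0]},
    {"rot": [0, 0, 0], "grip": 1, "linear": [0.0399, 0.0114, 0]},
    {"rot": [0, 0, 0], "grip": 1, "linear": [0.0527, 0.0168, 0]},
    {"rot": [0, 0, 0], "grip": 1, "linear": [0.0651, 0.0229, 0]},
    {"rot": [0, 0, 0], "grip": 1, "linear": [0.0772, 0.0297, 0]},
    {"rot": [0, 0, 0], "grip": 1, "linear": [0.0888, 0.0372, 0]},
    {"rot": [0, 0, 0], "grip": 1, "linear": [0.0999, 0.0454, 0]},
    {"rot": [0, 0, 0], "grip": 1, "linear": [0.1106, 0.0543, 0]},
    {"rot": [0, 0, 0], "grip": 1, "linear": [0.1207, 0.0638, 0]},
    {"rot": [0, 0, 0], "grip": 1, "linear": [0.1302, 0.0738, 0]},
    {"rot": [0, 0, 0], "grip": 1, "linear": [0.1391, 0.0844, 0]},
    {"rot": [0, 0, 0], "grip": 1, "linear": [0.1474, 0.0956, 0]},
    {"rot": [0, 0, 0], "grip": 1, "linear": [0.155, 0.1071, 0]},
    {"rot": [0, 0, 0], "grip": 1, "linear": [0.155, 0.1071, 0]},
    {"rot": [0, 0, 0], "grip": 1, "linear": [0.155, 0.1071, 0]},
  ],
)

```text
time: 21.55
ee_pos: [0.6558, -0.1258, 0.2096]
eef_rot: [0.981, 0.194, -0.001, 0.001]
ft_force: [-2.5, -7.2, 3.0]
width: 0.019
```

```bash
python3 t.py .5974 -.0871 .6571 -.12367 -2.7 3 2 -2.591
```

```text
t 21.55 ee [ 655.76 -125.77  209.64] R 70.01 phi -2.5563 cmdphi -2.591 cw resist -7.37 fr(out) 1.9 f [-2.49 -7.19  2.98] w 0.019
[{"rot": [0, 0, 0], "linear": [0.0042, 0.0071, 0], "grip": 1}, {"rot": [0, 0, 0], "linear": [0.0082, 0.0146, 0], "grip": 1}, {"rot": [0, 0, 0], "linear": [0.012, 0.0222, 0], "grip": 1}, {"rot": [0, 0, 0], "linear": [0.012, 0.0222, 0], "grip": 1}, {"rot": [0, 0, 0], "linear": [0.012, 0.0222, 0], "grip": 1}]
cmd end [ 0.6607  -0.11701]
```

```bash
python3 t.py .5974 -.0871 .6571 -.12367 -2.75 5 4 -2.591|tail -2
```

```text
[{"rot": [0, 0, 0], "linear": [0.0036, 0.0062, 0], "grip": 1}, {"rot": [0, 0, 0], "linear": [0.0072, 0.0127, 0], "grip": 1}, {"rot": [0, 0, 0], "linear": [0.0106, 0.0193, 0], "grip": 1}, {"rot": [0, 0, 0], "linear": [0.0137, 0.026, 0], "grip": 1}, {"rot": [0, 0, 0], "linear": [0.0167, 0.0328, 0], "grip": 1}, {"rot": [0, 0, 0], "linear": [0.0167, 0.0328, 0], "grip": 1}, {"rot": [0, 0, 0], "linear": [0.0167, 0.0328, 0], "grip": 1}, {"rot": [0, 0, 0], "linear": [0.0167, 0.0328, 0], "grip": 1}, {"rot": [0, 0, 0], "linear": [0.0167, 0.0328, 0], "grip": 1}]
cmd end [ 0.66211 -0.11383]
```

Emit:
apply_moves(
  commands=[
    {"rot": [0, 0, 0], "linear": [0.0036, 0.0062, 0], "grip": 1},
    {"rot": [0, 0, 0], "linear": [0.0072, 0.0127, 0], "grip": 1},
    {"rot": [0, 0, 0], "linear": [0.0106, 0.0193, 0], "grip": 1},
    {"rot": [0, 0, 0], "linear": [0.0137, 0.026, 0], "grip": 1},
    {"rot": [0, 0, 0], "linear": [0.0167, 0.0328, 0], "grip": 1},
    {"rot": [0, 0, 0], "linear": [0.0167, 0.0328, 0], "grip": 1},
    {"rot": [0, 0, 0], "linear": [0.0167, 0.0328, 0], "grip": 1},
    {"rot": [0, 0, 0], "linear": [0.0167, 0.0328, 0], "grip": 1},
    {"rot": [0, 0, 0], "linear": [0.0167, 0.0328, 0], "grip": 1},
  ],
)

```text
time: 22.45
ee_pos: [0.6609, -0.1164, 0.2097]
eef_rot: [0.981, 0.193, -0.001, 0.001]
ft_force: [-1.9, -7.1, 2.2]
width: 0.0187
```

```bash
python3 t.py .5974 -.0871 .66211 -.11383 -2.6 4 3 -2.75
```

```text
t 22.45 ee [ 660.88 -116.41  209.67] R 69.92 phi -2.709 cmdphi -2.75 cw resist -7.22 fr(out) 1.28 f [-1.86 -7.09  2.23] w 0.0187
[{"rot": [0, 0, 0], "linear": [-0.0035, -0.008, 0], "grip": 1}, {"rot": [0, 0, 0], "linear": [-0.0073, -0.0159, 0], "grip": 1}, {"rot": [0, 0, 0], "linear": [-0.0114, -0.0236, 0], "grip": 1}, {"rot": [0, 0, 0], "linear": [-0.0158, -0.0312, 0], "grip": 1}, {"rot": [0, 0, 0], "linear": [-0.0158, -0.0312, 0], "grip": 1}, {"rot": [0, 0, 0], "linear": [-0.0158, -0.0312, 0], "grip": 1}, {"rot": [0, 0, 0], "linear": [-0.0158, -0.0312, 0], "grip": 1}]
cmd end [ 0.65737 -0.12319]
```

Stopped at phi -2.709, 179° from the take-up. Now I'll back off into the play to unload, then open and lift.

Emit:
apply_moves(
  commands=[
    {"rot": [0, 0, 0], "linear": [-0.0035, -0.008, 0], "grip": 1},
    {"rot": [0, 0, 0], "linear": [-0.0073, -0.0159, 0], "grip": 1},
    {"rot": [0, 0, 0], "linear": [-0.0114, -0.0236, 0], "grip": 1},
    {"rot": [0, 0, 0], "linear": [-0.0158, -0.0312, 0], "grip": 1},
    {"rot": [0, 0, 0], "linear": [-0.0158, -0.0312, 0], "grip": 1},
    {"rot": [0, 0, 0], "linear": [-0.0158, -0.0312, 0], "grip": 1},
  ],
)

```text
time: 23.05
ee_pos: [0.6572, -0.1231, 0.2098]
eef_rot: [0.981, 0.195, 0.0, 0.0]
ft_force: [2.2, -2.8, 3.0]
width: 0.019
```

Emit:
apply_moves(
  commands=[
    {"rot": [0, 0, 0], "linear": [0, 0, 0], "grip": -0.4},
    {"rot": [0, 0, 0], "linear": [0, 0, 0], "grip": -0.4},
    {"rot": [0, 0, 0], "linear": [0, 0, 0], "grip": -0.4},
    {"rot": [0, 0, 0], "linear": [0, 0, 0], "grip": -0.4},
    {"rot": [0, 0, 0], "linear": [0, 0, 0], "grip": -0.4},
    {"rot": [0, 0, 0], "linear": [0, 0, 0.05], "grip": -0.4},
    {"rot": [0, 0, 0], "linear": [0, 0, 0.15], "grip": -0.4},
    {"rot": [0, 0, 0], "linear": [0, 0, 0.27], "grip": -0.4},
    {"rot": [0, 0, 0], "linear": [0, 0, 0.4], "grip": -0.4},
    {"rot": [0, 0, 0], "linear": [0, 0, 0.5], "grip": -0.4},
    {"rot": [0, 0, 0], "linear": [-0.1, 0, 0.5], "grip": -0.4},
    {"rot": [0, 0, 0], "linear": [-0.25, 0, 0.5], "grip": -0.4},
    {"rot": [0, 0, 0], "linear": [-0.4, 0, 0.5], "grip": -0.4},
    {"rot": [0, 0, 0], "linear": [-0.4, 0, 0.5], "grip": -0.4},
  ],
)

```text
time: 24.45
ee_pos: [0.5329, -0.1229, 0.3613]
eef_rot: [0.981, 0.194, -0.001, 0.001]
ft_force: [0.6, 0.1, -0.4]
width: 0.0612
```

```bash
python3 - <<'E'
from h import *
s=r.read_state();print(s["time"],np.round(s["ee_pos"],4),np.round(s["ft_force"],2),s["width"])
p=r.camera("top");q=r.camera("wrist");cv2.imwrite("pics/f.png",cv2.resize(np.vstack([p["frame"],q["frame"]]),None,fx=.78,fy=.78)[:,:,::-1])
for t in("handle_grip","spanner","grease_tin","foot_block"):
    a=r.spot_point(t,p);print(t,[(np.round(x["location"],1),round(x["p"],2)) for x in a[:1]])
E
```

```text
24.45 [ 0.5329 -0.1229  0.3613] [ 0.6   0.13 -0.38] 0.06120718962903689
handle_grip [(array([341.6, 152.5]), 0.84)]
spanner [(array([233.3, 235.6]), 0.78)]
grease_tin [(array([362.6, 126.9]), 0.71)]
foot_block [(array([318.8, 189.7]), 0.23)]
```

View pics/f.png

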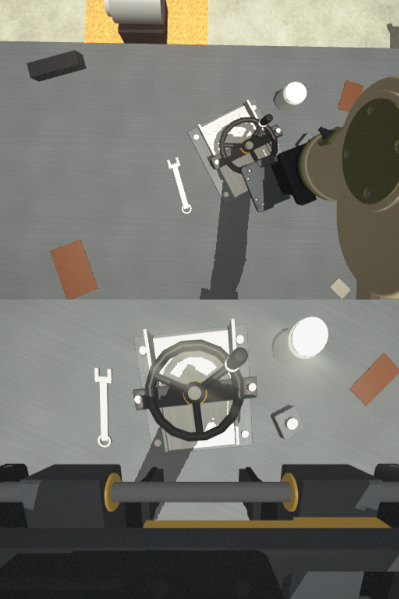

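The handle stands free at the far side (wrist view about (237,358)). The spanner, tin and foot block are where they were, and the gripper is clear of everything. Handing in.

```bash
python3 -c "
from bench import r;print(r.close_job())"
```

```text
the job is handed in; nothing more can be done
None
```

The gate has been seated on its sill and opened by half a turn of the screw (about 179° measured). The job was handed in at about 25 s; it reported no verdict.

- **Closing:** I held the handle at a fixed gripper orientation and turned the wheel clockwise. The push stayed near 8.3 N while the screw turned, began to rise at about 2.61 rad, and I stopped at 15.3 N (2.843 rad). That is inside the 13 to 17 N seated range, and the highest push I read.
- **Take-up after reversing:** The wheel ran free (about 0.5 N) until the push jumped to about 9 N between 0.464 and 0.410 rad. I counted from 0.42 rad, so the take-up point is uncertain by about 1 to 2°.
- **Opening:** I turned anticlockwise to -2.709 rad, which is 3.13 rad (about 179°) from the take-up against 180° asked.
- **Release:** I backed about 0.1 rad into the play to unload the screw, opened the gripper and lifted clear.

**Last checks:** The wrist force was about zero and the gripper clear of everything. The spanner and tin were found at their earlier pixels, to within about 3. The network lost the foot block in the last top view because the arm hid it (p 0.23). The wrist view shows it upright beside the frame, where it was.

**Not checked:** I did not feel the screw a second time from the clockwise side to confirm the half turn. The result rests on the single take-up reading and the measured handle angle.

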